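# Tilt the welding positioner to 45 degrees and pin it

### The job

Put the tee job on the welding positioner into the flat welding position: swing the tilting table up to 45 degrees, let go so that its stiff hinge alone holds it there, and then push the lock pin fully home into the quadrant's 45-degree notch. Leave the tools lying round the positioner alone.

Things in the scene. Friction and masses are not known exactly. Their poses are not given: they have to be found in the camera images.
- positioner: Steel bed plate, 250 x 270 x 12 mm, bolted to the bench, with two grey trunnion cheeks, a rest block and a notched quadrant. Origin: centre of its underside; its -x side (front) faces the robot, z up. The table's hinge axis runs along its y at x = +75, z = +75 mm.
- notch_45 (a point): Nominal middle of the 45-degree notch's mouth. The quadrant is a 10 mm steel plate at the positioner's y = +85 mm; five notches, 14 mm wide with 1.5 mm chamfers, in its rim (105 mm from the hinge) at 0, 15, 30, 45, 60 degrees above level: the fourth from below is 45. It is bolted on through slots: all notches together may truly stand up to 3 degrees higher or lower than this point says.
- tilt_table: Tilting table, plate 115 x 135 x 10 mm reaching from the hinge towards the robot, with the tee job (flat bar on edge, magnetic square) on it, 10 to 125 mm from the hinge and up to 85 mm above the hinge plane. 0.65 to 0.9 kg. Its stiff hinge holds it where it is let go; raising it takes 8 to 12 N at the bar. Origin at the hinge's middle; -x runs out along the table and rises with the tilt; y is the hinge axis.
- table_tilt (a joint): Tilt of the table about the hinge axis, rad: 0 = level, grows as the front rises, at most 1.2. 45 degrees = 0.785.
- grab_bar (a point): Middle of the grab bar on the table's front edge: round steel, 14 mm thick, along y, free for 35 mm each way between its brackets; at the table's x = -200, y = -31, z = 7 mm, 58 mm clear of the plate's edge. Axes as the table's.
- pin_travel (a joint): How far the lock pin is pushed in, m: 0 = out, 0.015 = home on its stop. A captive plunger on the table's +y side arm, 12 mm thick, round tip; slides stiffly (9 N, no spring), stays where left. Out, its tip clears the rim by 2 mm; past 0.008 it goes only into a notch. It draws the table about 1 degree into line; further off it stops on the rim and the table must be shifted, e.g. by its held knob.
- pin_knob (a point): Centre of the outer end face of the lock pin's black knob (26 mm thick, 30 mm long; 16 mm off its 30 x 30 mm housing when out, 1 mm when home), 197 mm from the hinge when out, at y = +85 mm of the table. A sheet spatter guard, 64 mm wide, roofs it 34 mm above the pin's axis to 18 mm past the knob's end. The +x axis points the way it is pushed, towards the hinge: 45 degrees down once the table is set. Pushed askew, it swings the table.
- pliers: Locking pliers, 56 x 250 x 16 mm, lying loose left of the positioner; origin under its middle. To be left alone.
- square: Steel try square, 172 x 100 x 16 mm, lying loose right of the positioner; origin under its middle. To be left alone.
- clamp: G-clamp, 103 x 186 x 18 mm, lying loose left of the positioner; origin under its middle. To be left alone.

How it is judged:
By the outcome, as a careful person would: the job done as asked, in the order asked, and still so for the second after the job is handed in, with the robot touching nothing.
It also fails if it takes over 64 s, if anything falls off the work surface, if the arm or the gripper's body presses on something with over 40 N, if the wrist force passes 120 N, or if a joint passes its speed limit or range.

### The arm

A 7-joint arm with a two-finger parallel gripper is mounted at the origin on a cart in front of the work surface, level with it; the furniture and walls round the work are solid. World frame = base frame: x ahead of the robot, y to its left, z up, the work surface at z = 0. Lengths are in m, angles in rad, forces in N, time in s.
With the tool pointing down it reaches from about 0.4 to 0.85 m from the base axis. Payload 4.5 kg.
Tool frame: the origin (TCP) lies at the very end of the fingers, on their centre line; the grasp point (between the pads) lies 19 mm behind it (r.grip_point_offset is the distance from the TCP to the grasp point, in m); z points along the fingers, y is the line along which they close (so a half turn about z gives the same grasp; the last joint's range is limited). The gripper opens to 88 mm and grips with 3 to 60 N. Pads are 18 mm wide; open, the fingers measure 123 mm over their backs; the gripper's body (75 mm by 187 mm) begins 45 mm behind the grasp point.
Start: joints at [1.17, 0.689, -0.195, 1.565, 0.157, 0.902, -0.215], TCP at [0.263, -0.567, 0.239] pointing down, gripper open.
Joint ranges: [-3.01, 3.01], [-0.46, 2.08], [-1.47, 1.51], [0.13, 2.56], [-1, 4.14], [0.04, 2.09], [-2.66, 2.66]. Speed limits (rad/s): [2.57, 2.57, 3.14, 3.14, 3.14, 3.14, 3.14].

### API

Orientations are given as a unit quaternion [x, y, z, w].
In Python, from plant import r gives the robot as it stands.
- The arm moves only by the tool carry_out, never from a script. Its argument "rows" is a list of rows, each a list of 3 entries, a list of its own where there are three numbers: the shift along the tool's x, y, z in cm, then the turn, a rotation vector about the tool's x, y, z in degrees, then the closure, from 0 (fully open) to 1 (shut). A call has 1 to 12 rows; each row is the pose to reach, as a shift and turn from the pose commanded when the call began, along the tool's axes at that moment; what a row does not reach only later rows make up. A row lasts 1/10 s, in which the tool goes at most 50 mm and 8.59 degrees, less where a joint would pass 70% of its speed; a pose out of reach is approached as far as the arm can. A call with a gripper value outside its range is refused whole. The fingers move at their own pace and stop on an object; "newtons" is the grip in N (left out, the last holds). Time passes only in rows, so rows that repeat a pose let the fingers close. It gives the time, the measured TCP pose, the force, the opening and the grip force at its end, in the units of the state.
- r.get_state(): the state, without advancing time (a new reading comes with each control period).
- r.snapshot(name): name is "scene" or "top"; returns a dict with "image" (400x640x3 uint8, red, green, blue), "fx", "fy", "cx", "cy" (pixels), "dist_coeffs" ([k1, k2, p1, p2, k3] as OpenCV has them; the pictures are not rectified), "pose" (4x4, takes a point from camera to world coordinates). Camera axes: x right, y up, looking along -z (the intrinsics and any distortion apply to the point x, -y, -z); pixel columns grow to the right and rows downward; lengths in m; the calibration is good to about 2 mm. A picture is of the moment at which its call begins. There is no depth.
- r.finish_job(): hands the job in; it is judged then, once.
The state is a dict: "clock": time; "q": joint angles; "qd": joint speeds; "joint_torque": joint torques, N m; "tool_pos": TCP position; "eef_rot": TCP orientation; "contact_force": force on the tool from outside, world axes, zero at the start; "moment": the same for the moment, N m; "opening": opening from 0.0 (shut) to 1.0 (fully open); "finger_force": force on a finger pad.
Only numpy, scipy, OpenCV 4.12 (cv2) and the standard library are available. Lean on these libraries where they do the work, as an engineer would, in place of code of your own. Each camera call takes 0.05 s, during which the arm holds its last target. There are 200 camera calls.

## Working session

There is one attempt and no reset: what is moved stays moved. The work goes in short steps, Python scripts to look and compute and a tool call to move; the robot and the scene stay as the last step left them, time stands still between calls to the robot, and variables do not carry over. Pictures are saved under pics/ and viewed, at most 10 in all, crops included, and the job is handed in when it is done.

Besides the shell and the picture viewer there is one more tool, called after ">>>" as name(argument=value, ...), one argument or row to a line, values as JSON. carry_out: Moves the arm, as the interface text tells. Its arguments: {"type":"object","properties":{"rows":{"type":"array"},"newtons":{"type":"number"}},"required":["rows"]}

```bash
mkdir -p pics; ls; python3 - <<'E'
from plant import r
import cv2,pickle,numpy as np
np.set_printoptions(precision=4,suppress=True)
for n in("scene","top"):
    s=r.snapshot(n);pickle.dump(s,open(n+'0.pkl','wb'))
    cv2.imwrite(f'pics/{n}0.png',s['image'][:,:,::-1])
    print(n,s['fx'],s['fy'],s['cx'],s['cy'],s['dist_coeffs']);print(s['pose'])
print(r.get_state())
E
```

```text
pics
scene 475.4335413129616 475.4335413129616 318.69010440664175 197.94623040860643 [-0.0089  0.      0.      0.      0.    ]
[[-0.4376  0.6663 -0.6038 -0.1579]
 [-0.8991 -0.3341  0.2829  0.5726]
 [-0.0133  0.6666  0.7453  0.9407]
 [ 0.      0.      0.      1.    ]]
top 491.6532194963254 491.6532194963254 315.5724467859174 199.7392711300179 [-0.101  0.     0.     0.     0.   ]
[[-0.023   0.9822 -0.1866  0.2832]
 [-0.9996 -0.0259 -0.0133  0.2358]
 [-0.0179  0.1862  0.9823  1.3986]
 [ 0.      0.      0.      1.    ]]
{'clock': 0.1, 'q': array([ 1.1698,  0.6899, -0.1945,  1.5662,  0.1574,  0.9025, -0.2151]), 'qd': array([ 0.0014, -0.0018, -0.0005, -0.003 ,  0.0019,  0.0001,  0.0015]), 'joint_torque': array([ -0.0023, -52.85  ,  -1.2711, -15.3835,  -0.0525,   0.002 ,
         0.    ]), 'tool_pos': array([ 0.263 , -0.5664,  0.238 ]), 'eef_rot': array([ 0.9765,  0.2157, -0.0003, -0.0008]), 'contact_force': array([-0.0257, -0.4471,  0.0198]), 'moment': array([-0.0301,  0.045 , -0.006 ]), 'finger_force': 0.0, 'opening': 0.9995421241453275}
```

View pics/scene0.png

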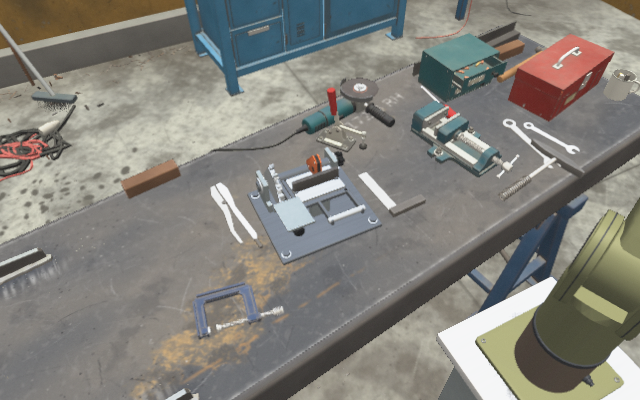

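View pics/top0.png

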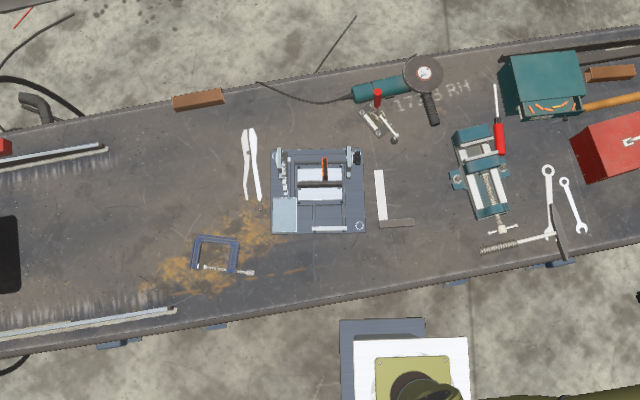

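The scene view shows the positioner at about (315,210) and the top view at about (318,190). The pliers are to its left, the square to its right and the clamp nearer the robot. I'll zoom in on both.

```bash
python3 - <<'E'
import cv2,pickle
a=pickle.load(open('scene0.pkl','rb'))['image'][140:270,235:395,::-1]
b=pickle.load(open('top0.pkl','rb'))['image'][135:245,255:385,::-1]
cv2.imwrite('pics/c1.png',cv2.resize(a,None,fx=5,fy=4.6,interpolation=cv2.INTER_CUBIC)[:598])
cv2.imwrite('pics/c2.png',cv2.resize(b,None,fx=5,fy=5,interpolation=cv2.INTER_CUBIC))
E
```

```text
(no output)
```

View pics/c1.png

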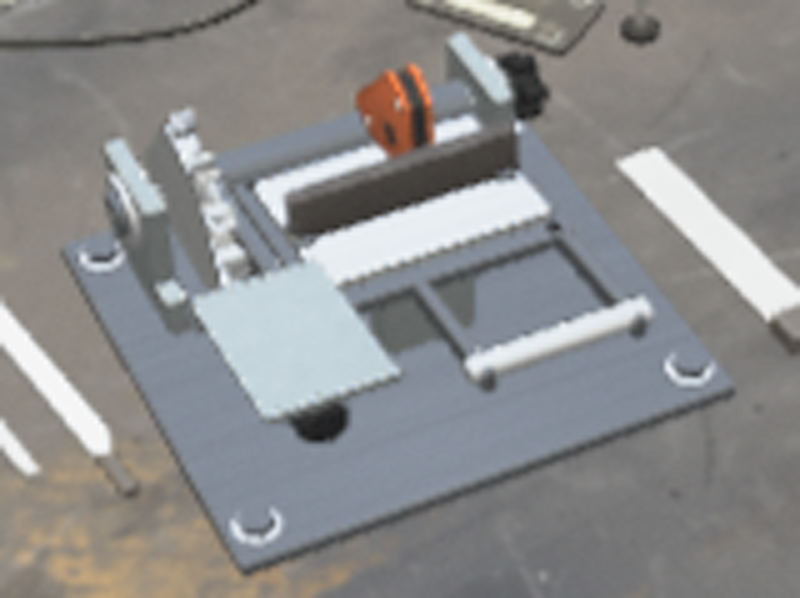

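View pics/c2.png

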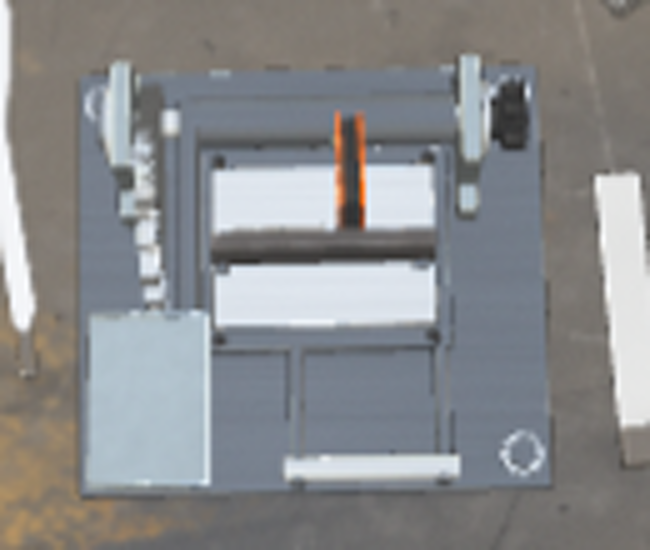

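The crops show bed plate corners in the top view at about (271,234), (365,232), (362,148) and (271,149). The bar's middle is at top (329,228) and scene (347,213). The guard covers the knob at front left. I'll locate these by casting rays.

```bash
cat > h.py <<'E'
import numpy as np,cv2,pickle
from scipy.spatial.transform import Rotation as R
np.set_printoptions(precision=4,suppress=True)
def ray(s,uv):
    K=np.array([[s['fx'],0,s['cx']],[0,s['fy'],s['cy']],[0,0,1]])
    p=cv2.undistortPoints(np.array([[uv]],float),K,np.array(s['dist_coeffs']))[0,0]
    d=s['pose'][:3,:3]@np.array([p[0],-p[1],-1]); return s['pose'][:3,3],d/np.linalg.norm(d)
def onz(s,uv,z):
    o,d=ray(s,uv); return o+d*(z-o[2])/d[2]
def tri(s1,u1,s2,u2):
    A=np.zeros((3,3));b=np.zeros(3);rs=[ray(s1,u1),ray(s2,u2)]
    for o,d in rs:
        P=np.eye(3)-np.outer(d,d);A+=P;b+=P@o
    x=np.linalg.solve(A,b); return x,max(np.linalg.norm((np.eye(3)-np.outer(d,d))@(x-o)) for o,d in rs)
def proj(s,X):
    T=np.linalg.inv(s['pose']);p=T[:3,:3]@X+T[:3,3];F=np.diag([1,-1,-1]);p=F@p
    K=np.array([[s['fx'],0,s['cx']],[0,s['fy'],s['cy']],[0,0,1]])
    return cv2.projectPoints(p.reshape(1,1,3),np.zeros(3),np.zeros(3),K,np.array(s['dist_coeffs']))[0].ravel()
def load(n): return pickle.load(open(n+'.pkl','rb'))
E
python3 - <<'E'
from h import *
S,T=load('scene0'),load('top0')
c2=lambda u,v:(255+(u+.5)/5-.5,135+(v+.5)/5-.5)
c1=lambda u,v:(235+(u+.5)/5-.5,140+(v+.5)/4.6-.5)
loc=np.array([[-.125,.135],[-.125,-.135],[.125,-.135],[.125,.135]])
def fit(loc,W):
    a,b=loc-loc.mean(0),W-W.mean(0)
    th=np.arctan2((a[:,0]*b[:,1]-a[:,1]*b[:,0]).sum(),(a*b).sum())
    M=np.array([[np.cos(th),-np.sin(th)],[np.sin(th),np.cos(th)]]);t=W.mean(0)-M@loc.mean(0)
    return th,t,W-(loc@M.T+t)
W=np.array([onz(T,c2(*p),.012)[:2] for p in[(80,493),(551,485),(537,67),(80,73)]])
print('top',fit(loc,W))
W=np.array([onz(S,c1(*p),.012)[:2] for p in[(245,561),(733,387),(65,247)]])
print('scene',fit(loc[[0,1,3]],W))
print('bar',tri(S,c1(478,362),T,c2(286,467)),tri(S,c1(645,308),T,c2(458,467)))
print('guard',tri(S,c1(265,417),T,c2(90,485)),tri(S,c1(400,376),T,c2(209,485)),tri(S,c1(195,297),T,c2(90,314)),tri(S,c1(318,262),T,c2(209,312)))
E
```

```text
top (np.float64(-0.009441334404865064), array([0.5758, 0.2501]), array([[ 0.0012, -0.0016],
       [ 0.0016,  0.001 ],
       [-0.0021,  0.0012],
       [-0.0007, -0.0006]]))
scene (np.float64(-0.007938277920575328), array([0.572 , 0.2484]), array([[ 0.0033, -0.0032],
       [ 0.001 ,  0.0041],
       [-0.0043, -0.001 ]]))
bar (array([0.451 , 0.2627, 0.1083]), np.float64(0.0028626656766454596)) (array([0.4507, 0.1734, 0.1024]), np.float64(0.0006659374794702542))
guard (array([0.4425, 0.3666, 0.1329]), np.float64(9.292025640781417e-05)) (array([0.4408, 0.304 , 0.131 ]), np.float64(0.0008340500224202278)) (array([0.5335, 0.3648, 0.1246]), np.float64(0.0021051228529158604)) (array([0.5343, 0.3026, 0.1186]), np.float64(0.0015705654227107394))
```

The positioner is at about (0.574, 0.249) with yaw near 0. The table starts at about 6.5°, with the bar's middle near (0.450, 0.218, 0.105). I'll keep the tool pitched 45° forward and down throughout.

```bash
cat >> h.py <<'E'
c=np.sqrt(.5)
RB=np.array([[0,1,0],[c,0,c],[c,0,-c]]).T      # bar grasp: columns x,y,z of tool
def go(p,Rt,base=None):
    from plant import r
    st=r.get_state(); p0,R0=(st['tool_pos'],R.from_quat(st['eef_rot']).as_matrix()) if base is None else base
    sh=R0.T@(np.array(p)-p0)*100; rv=R.from_matrix(R0.T@Rt).as_rotvec(degrees=True)
    return sh.round(2),rv.round(1)
E
python3 - <<'E'
from h import *
from plant import r
print([a for a in dir(r) if a[0]!='_'])
st=r.get_state();R0=R.from_quat(st['eef_rot']).as_matrix()
for p in[(.45,-.35,.4),(.5,0,.4),(.38,.218,.30)]:print(go(p,R0))
print(go((.38,.218,.3),RB))
E
```

```text
['Unreachable', 'finish_job', 'get_state', 'grip_point_offset', 'snapshot']
(array([ 26.07, -11.77, -16.19]), array([0., 0., 0.]))
(array([ 45.35, -41.41, -16.14]), array([0., 0., 0.]))
(array([ 43.66, -66.22,  -6.1 ]), array([0., 0., 0.]))
(array([ 43.66, -66.22,  -6.1 ]), array([-40. ,  25.5, -61.6]))
```

>>> carry_out(
  rows=[
    [[13,-6,-12],[0,0,0],0.4],
    [[26,-12,-16],[0,0,-10],0.4],
    [[26,-12,-16],[0,0,-10],0.4],
    [[26,-12,-16],[0,0,-15],0.4],
    [[26,-12,-16],[0,0,-20],0.4],
    [[29,-17,-16],[0,0,-20],0.4],
    [[32,-22,-16],[0,0,-25],0.4],
    [[35,-27,-16],[0,0,-25],0.4],
    [[38,-32,-16],[0,0,-30],0.4],
    [[41,-37,-16],[0,0,-30],0.4],
    [[45,-41,-16],[0,0,-30],0.4],
    [[45,-41,-16],[0,0,-30],0.4],
  ],
  newtons=50,
)

```text
clock: 1.3
tool_pos: [0.4849, -0.0647, 0.3971]
eef_rot: [0.887, 0.461, -0.0, 0.0]
contact_force: [1.2, -0.4, 0.2]
opening: 0.603
finger_force: 0.0
```

```bash
python3 - <<'E'
from h import *
print(go((.34,.218,.28),RB))
E
```

```text
(array([ 14.79, -28.11,  11.71]), array([-43.6,  13.8, -33.3]))
```

>>> carry_out(
  rows=[
    [[3,-6,0],[-6,2,-5],0.4],
    [[6,-12,3],[-12,4,-10],0.4],
    [[9,-18,6],[-18,6,-14],0.4],
    [[12,-24,9],[-24,8,-18],0.4],
    [[14,-28,11],[-30,10,-23],0.4],
    [[14,-28,11],[-36,12,-28],0.4],
    [[14,-28,11],[-43.6,13.8,-33.3],0.4],
    [[14,-28,11],[-43.6,13.8,-33.3],0.4],
    [[14,-28,11],[-43.6,13.8,-33.3],0.4],
    [[14,-28,11],[-43.6,13.8,-33.3],0.4],
  ],
)

```text
clock: 2.3
tool_pos: [0.3569, 0.1475, 0.2975]
eef_rot: [0.713, 0.631, 0.171, 0.253]
contact_force: [-1.2, 0.3, -1.4]
opening: 0.599
finger_force: 0.0
```

```bash
python3 - <<'E'
from h import *
from plant import r
print(r.get_state()['q'])
g=np.array([.45,.218,.105]); z=RB[:,2]
print(go(g-z*.06,RB),go(g+z*.019,RB))
E
```

```text
[-0.3325  0.3575 -0.9515  2.5282  1.3183  0.9507 -2.4905]
(array([ 8.81, -5.07, 14.04]), array([-10. ,   8.7,  -3.6])) (array([10.04, -3.75, 21.73]), array([-10. ,   8.7,  -3.6]))
```

>>> carry_out(
  rows=[
    [[3,0,0],[0,0,8],0.4],
    [[5,-2,3],[0,0,16],0.4],
    [[5,-4,5],[0,0,24],0.4],
    [[5,-4,5],[0,0,32],0.4],
    [[5,-4,5],[0,0,40],0.4],
    [[5,-4,5],[0,0,48],0.4],
    [[5,-4,5],[0,0,56],0.4],
    [[5,-4,5],[0,0,64],0.4],
    [[5,-4,5],[0,0,72],0.4],
    [[5,-4,5],[0,0,80],0.4],
    [[5,-4,5],[0,0,88],0.4],
    [[5,-4,5],[0,0,95],0.4],
  ],
)

```text
clock: 3.5
tool_pos: [0.3605, 0.2001, 0.242]
eef_rot: [0.944, 0.199, 0.223, 0.14]
contact_force: [1.3, -0.4, -0.6]
opening: 0.599
finger_force: 0.0
```

```bash
cat >> h.py <<'E'
RB2=RB@np.diag([-1,-1,1])
E
python3 - <<'E'
from h import *
from plant import r
st=r.get_state();print(st['q'],st['tool_pos'])
g=np.array([.45,.218,.105]); z=RB[:,2]
print(go(g-z*.06,RB2))
E
```

```text
[-1.5591  0.6072  0.8914  2.4734  0.6835  0.0432 -2.6541] [0.3605 0.2001 0.242 ]
(array([ 1.2 , -3.44, 10.07]), array([ 20.4,   9.9, 116.6]))
```

The wrist is folding up at its limits. I'll fit a simple kinematic model from the known states so I can plan good postures.

```bash
cat > k.py <<'E'
from h import *
import itertools
from scipy.optimize import least_squares
from plant import r
st=r.get_state()
D=[([1.1698,.6899,-.1945,1.5662,.1574,.9025,-.2151],[.263,-.5664,.238],[.9765,.2157,-.0003,-.0008]),
([-.3325,.3575,-.9515,2.5282,1.3183,.9507,-2.4905],[.3569,.1475,.2975],[.713,.631,.171,.253]),
(st['q'],st['tool_pos'],st['eef_rot'])]
def rot(q,sg): return [R.from_euler('zyzyzyz'[i],sg[i]*q[i]) for i in range(7)]
res=[]
for sg in itertools.product([1,-1],repeat=7):
    Qs=[]
    for q,p,o in D:
        m=R.identity()
        for a in rot(q,sg):m=m*a
        Qs.append(m)
    # tool fixed offset
    off=[Q.inv()*R.from_quat(o) for Q,(q,p,o) in zip(Qs,D)]
    e=sum((off[0].inv()*x).magnitude() for x in off[1:])
    res.append((e,sg,off[0].as_rotvec()))
res.sort(key=lambda a:a[0])
for x in res[:4]:print(x)
sg=res[0][1]
A=[];b=[]
for q,p,o in D:
    m=R.identity();cols=[np.array([0,0,1.])]
    for i,a in enumerate(rot(q,sg)):
        m=m*a
        if i in(1,3,5):
            cols.append(m.apply([0,0,1])); cols.append(m.apply([1,0,0]))
    A.append(np.array(cols).T);b.append(p)
A=np.vstack(A);b=np.hstack(b)
x=np.linalg.lstsq(A,b,rcond=None);print(x[0],A@x[0]-b)
E
python3 k.py
```

```text
(0.0009759345589170572, (-1, 1, -1, 1, -1, 1, -1), array([0.0001, 0.    , 1.5709]))
(1.876330844868567, (1, 1, 1, 1, 1, 1, -1), array([ 0.0021, -0.0035, -2.8707]))
(2.211119538781899, (-1, 1, 1, 1, 1, 1, 1), array([ 0.0005, -0.0004,  1.5031]))
(2.260533953602549, (1, -1, -1, -1, 1, -1, -1), array([-0.1875, -0.2733, -2.5519]))
[ 0.12    0.7657 -0.1302  0.3256 -0.0394  0.3857  0.0424] [ 0.0262  0.0183 -0.0018 -0.0039 -0.0033  0.0202  0.0033  0.006  -0.0184]
```

```bash
cat > fk.py <<'E'
from h import *
SG=(-1,1,-1,1,-1,1,-1)
OFF=R.from_euler('z',np.pi/2)
X,Y,Z=np.eye(3)
SPEC=[(0,Z),(2,Z),(3,X),(4,X),(5,Z),(5,X),(6,X),(6,Z)]
def cols(q,spec=SPEC):
    m=R.identity();fr=[m]
    for i in range(7):
        m=m*R.from_euler('zyzyzyz'[i],SG[i]*q[i]);fr.append(m)
    return np.array([fr[i].apply(v) for i,v in spec]).T,(m*OFF)
E
python3 - <<'E'
from fk import *
from plant import r
st=r.get_state()
D=[([1.1698,.6899,-.1945,1.5662,.1574,.9025,-.2151],[.263,-.5664,.238]),
([-.3325,.3575,-.9515,2.5282,1.3183,.9507,-2.4905],[.3569,.1475,.2975]),
(st['q'],st['tool_pos'])]
b=np.hstack([p for _,p in D])
for sp in (SPEC,[s for s in SPEC if not(s[0]==5 and s[1][0])],[(0,Z),(2,Z),(3,X),(5,Z),(5,X),(6,X),(6,Z)],[(0,Z),(1,X),(2,Z),(4,X),(5,Z),(6,X),(6,Z)],[(0,Z),(2,Z),(4,Z),(6,Z),(1,Y),(3,Y),(5,Y)]):
    A=np.vstack([cols(q,sp)[0] for q,p in D]);x=np.linalg.lstsq(A,b,rcond=None)[0]
    print(x,abs(A@x-b).max())
E
```

```text
[ 0.4128  0.5628 -0.0316 -0.0142  0.3517  0.015  -0.0178  0.4038] 0.03703821112004563
[ 0.4194  0.5644 -0.029  -0.0061  0.3513 -0.0106  0.4155] 0.03775077993685744
[ 0.4271  0.5645 -0.0256  0.3505  0.0084 -0.0197  0.4148] 0.03984242738061827
[ 0.3934 -0.0115  0.582   0.0029  0.3404  0.0003  0.3979] 0.03737379417317077
[ 0.347   0.5634  0.3448  0.3261 -0.0188 -0.0269 -0.0004] 2.6424874374597618e-05
```

The model is exact to about 0.03 mm. Next I'll search for joint-limit margins at the key poses.

```bash
cat >> fk.py <<'E'
SPEC=[(0,Z),(2,Z),(4,Z),(6,Z),(1,Y),(3,Y),(5,Y)]
LEN=np.array([0.347,0.5634,0.3448,0.3261,-0.0188,-0.0269,-0.0004])
LO=np.array([-3.01,-.46,-1.47,.13,-1,.04,-2.66]);HI=np.array([3.01,2.08,1.51,2.56,4.14,2.09,2.66])
from scipy.optimize import least_squares
def fk(q):
    A,m=cols(q,SPEC);return A@LEN,m
def ik(p,Rt,seed,w=.01,ref=None):
    ref=seed if ref is None else ref
    Rt=R.from_matrix(Rt)
    f=lambda q:np.r_[(fk(q)[0]-p)*10,(fk(q)[1].inv()*Rt).as_rotvec()*3,w*(q-ref)]
    s=least_squares(f,np.clip(seed,LO+.01,HI-.01),bounds=(LO,HI))
    return s.x,np.linalg.norm(fk(s.x)[0]-p),(fk(s.x)[1].inv()*Rt).magnitude()
def tool(pitch,xs,yaw=0.):
    # pitch deg below horizontal of tool z, xs: angle (deg) about tool z; 0 => y=(sin,0,cos) x=+Y
    a=np.radians(pitch);z=np.array([np.cos(a),0,-np.sin(a)]);x=np.array([0,1,0]);y=np.cross(z,x)
    return R.from_euler('z',yaw,degrees=True).as_matrix()@np.array([x,y,z]).T@R.from_euler('z',xs,degrees=True).as_matrix()
E
python3 - <<'E'
from fk import *
rng=np.random.default_rng(0);mid=(LO+HI)/2
def best(p,Rt,n=14):
    b=None
    for i in range(n):
        q,e,a=ik(p,Rt,rng.uniform(LO,HI),.02,mid)
        m=min((q-LO).min(),(HI-q).min())
        if e<.004 and a<.04 and (b is None or m>b[0]):b=(m,q)
    return b
def barp(th,pitch):
    th=np.radians(th);g=np.array([.650-.2*np.cos(th)+.007*np.sin(th),.218,.075+.2*np.sin(th)+.007*np.cos(th)])
    return g+.019*tool(pitch,0)[:,2]
for pitch in(45,60,75,90):
  for th in(6.5,45):
    for xs in(0,180):
        b=best(barp(th,pitch),tool(pitch,xs));print('bar',pitch,th,xs,b and (round(b[0],2),b[1].round(2)))
k=np.array([.650-.182*c,.334,.075+.182*c])
for xs in(90,-90):
    b=best(k,tool(45,xs));print('knob',xs,b and (round(b[0],2),b[1].round(2)))
E
```

```text
bar 45 6.5 0 None
bar 45 6.5 180 (np.float64(0.0), array([-0.24,  1.39, -1.31,  2.56,  1.95,  2.02,  0.36]))
bar 45 45 0 (np.float64(0.11), array([-1.16,  0.84,  0.73,  2.45,  3.14,  0.61,  2.36]))
bar 45 45 180 (np.float64(0.14), array([-0.48,  0.71, -0.45,  2.42,  2.13,  0.97,  0.3 ]))
bar 60 6.5 0 (np.float64(0.09), array([-1.03,  0.96,  0.49,  2.47,  3.19,  0.61,  2.29]))
bar 60 6.5 180 (np.float64(0.12), array([-0.44,  0.9 , -0.52,  2.44,  2.15,  0.92,  0.23]))
bar 60 45 0 (np.float64(0.34), array([-0.16,  0.68, -0.78,  2.22,  1.68,  0.8 , -2.24]))
bar 60 45 180 (np.float64(0.33), array([-0.41,  0.6 , -0.38,  2.23,  1.75,  0.54,  0.8 ]))
bar 75 6.5 0 (np.float64(0.32), array([-0.15,  0.91, -0.82,  2.24,  1.66,  0.78, -2.26]))
bar 75 6.5 180 (np.float64(0.31), array([-0.39,  0.8 , -0.39,  2.25,  1.79,  0.45,  0.74]))
bar 75 45 0 (np.float64(0.36), array([-0.43,  0.59, -0.21,  2.03,  0.71,  0.4 , -1.23]))
bar 75 45 180 (np.float64(0.55), array([-0.02,  0.73, -0.91,  2.01,  1.17,  0.8 ,  1.49]))
bar 90 6.5 0 (np.float64(0.33), array([-0.36,  0.8 , -0.29,  2.05,  0.61,  0.37, -1.14]))
bar 90 6.5 180 (np.float64(0.53), array([-0.01,  0.97, -0.94,  2.03,  1.16,  0.82,  1.47]))
bar 90 45 0 (np.float64(0.72), array([-0.21,  0.68, -0.47,  1.8 ,  0.42,  0.76, -0.89]))
bar 90 45 180 (np.float64(0.29), array([ 0.13,  0.91, -1.18,  1.78,  0.93,  1.13,  1.77]))
knob 90 (np.float64(0.34), array([-0.94,  0.72, -0.03,  2.22,  1.98,  0.7 ,  1.85]))
knob -90 (np.float64(0.36), array([-0.56,  0.78, -0.65,  2.2 ,  1.84,  1.1 , -1.06]))
```

Good postures exist: bar with pitch 75° and roll 180°, knob with roll −90°. I'll unwind the wrist high up with the tool pointing down.

```bash
python3 - <<'E'
from fk import *
print(go((.5,.15,.4),tool(90,0)),go((.5,.15,.4),tool(90,-30)))
E
```

```text
(array([15.04, 14.36, -6.09]), array([ 31.5,  -7.1, -64.6])) (array([15.04, 14.36, -6.09]), array([ 34.3,   1.3, -93.7]))
```

>>> carry_out(
  rows=[
    [[4,4,-3],[3,0,-8],0.4],
    [[8,8,-6],[6,0,-16],0.4],
    [[12,12,-6],[9,0,-24],0.4],
    [[15,14.4,-6],[12,0,-32],0.4],
    [[15,14.4,-6],[15,0,-40],0.4],
    [[15,14.4,-6],[18,0,-48],0.4],
    [[15,14.4,-6],[21,0,-56],0.4],
    [[15,14.4,-6],[24,0,-64],0.4],
    [[15,14.4,-6],[27,1,-72],0.4],
    [[15,14.4,-6],[30,1,-80],0.4],
    [[15,14.4,-6],[32,1.3,-88],0.4],
    [[15,14.4,-6],[34.3,1.3,-93.7],0.4],
  ],
)

```text
clock: 4.7
tool_pos: [0.5005, 0.1493, 0.3988]
eef_rot: [0.636, 0.769, 0.047, 0.032]
contact_force: [0.6, -0.7, -0.8]
opening: 0.6
finger_force: 0.0
```

```bash
python3 - <<'E'
from fk import *
from plant import r
print(r.get_state()['q'])
for a in(-30,-110):print(go((.5,.15,.4),tool(90,a)))
E
```

```text
[-0.3139  0.3212 -0.102   1.7272  0.0567  0.9823 -0.2492]
(array([ 0.08, -0.02, -0.12]), array([  6.5,   0.5, -19.2]))
(array([ 0.08, -0.02, -0.12]), array([  5.3,   5.2, -99.1]))
```

>>> carry_out(
  rows=[
    [[0,0,0],[1,1,-8],0.4],
    [[0,0,0],[2,1,-16],0.4],
    [[0,0,0],[3,1,-24],0.4],
    [[0,0,0],[4,2,-32],0.4],
    [[0,0,0],[5,2,-40],0.4],
    [[0,0,0],[5,3,-48],0.4],
    [[0,0,0],[5,3,-56],0.4],
    [[0,0,0],[5,4,-64],0.4],
    [[0,0,0],[5,4,-72],0.4],
    [[0,0,0],[5,5,-80],0.4],
    [[0,0,0],[5,5,-88],0.4],
    [[0,0,0],[5.3,5.2,-96],0.4],
  ],
)

```text
clock: 5.9
tool_pos: [0.5005, 0.1495, 0.3986]
eef_rot: [-0.147, 0.989, 0.001, 0.0]
contact_force: [-0.1, 0.3, -0.3]
opening: 0.595
finger_force: 0.0
```

```bash
python3 - <<'E'
from fk import *
from plant import r
print(r.get_state()['q'])
g=np.array([.45,.218,.105]);t=tool(75,180)
print(go(g-.06*t[:,2],t))
E
```

```text
[-0.0471  0.4102 -0.5081  1.614   0.2099  1.1711  1.2651]
(array([ 4.34,  8.42, 23.58]), array([ 13. ,  -9.4, -72.6]))
```

>>> carry_out(
  rows=[
    [[1,2,0],[2,-1,-8],0.4],
    [[2,4,2],[4,-2,-16],0.4],
    [[3,6,4],[6,-3,-24],0.4],
    [[4.3,8.4,6],[8,-5,-32],0.4],
    [[4.3,8.4,8],[9,-6,-40],0.4],
    [[4.3,8.4,10],[10,-7,-48],0.4],
    [[4.3,8.4,12],[11,-8,-56],0.4],
    [[4.3,8.4,14],[12,-9,-64],0.4],
    [[4.3,8.4,17],[13,-9.4,-72.6],0.4],
    [[4.3,8.4,20],[13,-9.4,-72.6],0.4],
    [[4.3,8.4,21],[13,-9.4,-72.6],0.4],
    [[4.3,8.4,21],[13,-9.4,-72.6],0.4],
  ],
)

```text
clock: 7.1
tool_pos: [0.4348, 0.2182, 0.1875]
eef_rot: [-0.699, 0.703, -0.092, 0.091]
contact_force: [0.2, 0.5, 0.6]
opening: 0.599
finger_force: 0.0
```

```bash
python3 - <<'E'
from fk import *
from plant import r
print(r.get_state()['q'],r.get_state()['contact_force'])
g=np.array([.45,.218,.105]);t=tool(75,180)
print(go(g-.06*t[:,2],t),go(g+.019*t[:,2],t))
import cv2
a=r.snapshot('scene')['image'][110:260,240:400,::-1]
cv2.imwrite('pics/g1.png',cv2.resize(a,None,fx=4,fy=4,interpolation=cv2.INTER_CUBIC))
E
```

```text
[-0.3666  0.5764 -0.4634  2.2313  1.1887  0.4574  1.2905] [0.2215 0.5163 0.5938]
(array([0.01, 0.66, 2.37]), array([ 0.1, -0.2, -0.2])) (array([-0.01,  0.64, 10.27]), array([ 0.1, -0.2, -0.2]))
```

View pics/g1.png

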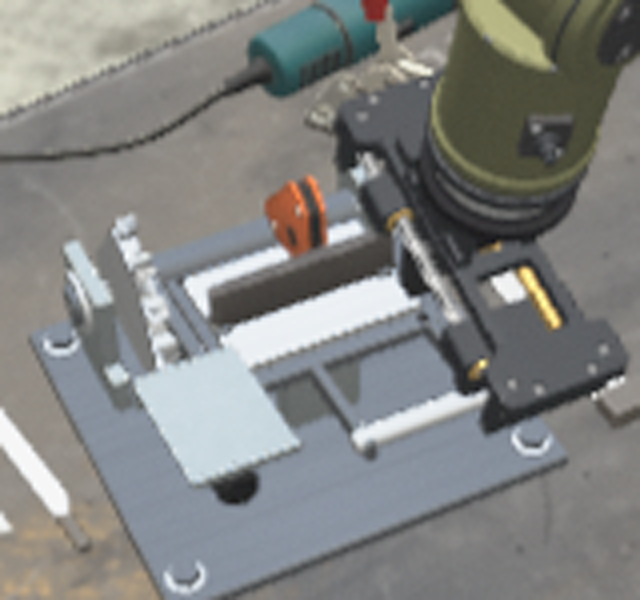

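The gripper hangs over the bar, which is visible from (360,437) to (490,400), with the fingers still above it. I'll go down and close.

>>> carry_out(
  rows=[
    [[0,0.65,0],[0,0,0],0.4],
    [[0,0.65,2],[0,0,0],0.4],
    [[0,0.65,4],[0,0,0],0.4],
    [[0,0.65,6],[0,0,0],0.4],
    [[0,0.65,8],[0,0,0],0.4],
    [[0,0.65,9.5],[0,0,0],0.4],
    [[0,0.65,10.3],[0,0,0],0.4],
    [[0,0.65,10.3],[0,0,0],0.4],
    [[0,0.65,10.3],[0,0,0],0.4],
  ],
)

```text
clock: 8.05
tool_pos: [0.4568, 0.219, 0.0888]
eef_rot: [-0.699, 0.703, -0.093, 0.093]
contact_force: [0.8, 1.0, 0.7]
opening: 0.599
finger_force: 0.0
```

>>> carry_out(
  rows=[
    [[0,0,0],[0,0,0],0.75],
    [[0,0,0],[0,0,0],0.85],
    [[0,0,0],[0,0,0],0.9],
    [[0,0,0],[0,0,0],1],
    [[0,0,0],[0,0,0],1],
    [[0,0,0],[0,0,0],1],
    [[0,0,0],[0,0,0],1],
  ],
  newtons=25,
)

```text
clock: 8.75
tool_pos: [0.4548, 0.2188, 0.0877]
eef_rot: [-0.699, 0.703, -0.092, 0.092]
contact_force: [-4.3, -0.3, 0.8]
opening: 0.147
finger_force: 25.0
```

```bash
python3 - <<'E'
from fk import *
from plant import r
st=r.get_state();print(st)
g=st['tool_pos']-.019*R.from_quat(st['eef_rot']).as_matrix()[:,2];print('grip',g)
# tangent path from current tilt
H=np.array([.650,.075])
v=g[[0,2]]-H;a0=np.degrees(np.arctan2(v[1],-v[0]));rad=np.hypot(*v);tilt=a0-np.degrees(np.arctan2(7,200));print(a0,rad,tilt)
for th in np.arange(tilt,47,3).tolist()+[45]:
    a=np.radians(th+2.0);w=np.array([H[0]-.2001*np.cos(a),g[1],H[1]+.2001*np.sin(a)])
    print(round(th,1),(R.from_quat(st['eef_rot']).as_matrix().T@(w-g)*100).round(2))
E
```

```text
{'clock': 8.75, 'q': array([-0.3881,  0.8027, -0.4072,  2.2561,  1.7724,  0.455 ,  0.7436]), 'qd': array([-0.0006,  0.0003,  0.0007,  0.0018, -0.0007,  0.0017,  0.0005]), 'joint_torque': array([  0.9488, -44.8087,  -1.7025,  -5.2093,   0.6847,   1.6891,
         0.0324]), 'tool_pos': array([0.4548, 0.2188, 0.0877]), 'eef_rot': array([-0.6994,  0.7029, -0.0917,  0.0917]), 'contact_force': array([-4.345, -0.35 ,  0.809]), 'moment': array([ 0.0606,  1.0747, -0.0065]), 'finger_force': 24.991312549682334, 'opening': 0.14719308825733046}
grip [0.45   0.2188 0.1061]
8.8338085148192 0.20244121443148752 6.829274482713296
6.8 [-0.   -0.21  0.1 ]
9.8 [-0.   -0.66 -0.85]
12.8 [-0.   -1.16 -1.77]
15.8 [-0.01 -1.7  -2.67]
18.8 [-0.01 -2.29 -3.54]
21.8 [-0.01 -2.92 -4.37]
24.8 [-0.01 -3.6  -5.17]
27.8 [-0.02 -4.32 -5.93]
30.8 [-0.02 -5.07 -6.66]
33.8 [-0.02 -5.87 -7.34]
36.8 [-0.03 -6.69 -7.98]
39.8 [-0.03 -7.55 -8.58]
42.8 [-0.03 -8.45 -9.13]
45.8 [-0.04 -9.36 -9.64]
45 [-0.04 -9.11 -9.5 ]
```

The bar is gripped (opening 13 mm). I'll swing it up along the arc.

>>> carry_out(
  rows=[
    [[0,0,0],[0,0,0],1],
    [[0,-0.35,-0.85],[0,0,0],1],
    [[0,-0.85,-1.8],[0,0,0],1],
    [[0,-1.4,-2.7],[0,0,0],1],
    [[0,-2.0,-3.55],[0,0,0],1],
    [[0,-2.65,-4.4],[0,0,0],1],
    [[0,-3.3,-5.2],[0,0,0],1],
    [[0,-4.05,-5.95],[0,0,0],1],
    [[0,-4.8,-6.7],[0,0,0],1],
    [[0,-5.6,-7.4],[0,0,0],1],
    [[0,-6.45,-8.0],[0,0,0],1],
    [[0,-6.45,-8.0],[0,0,0],1],
  ],
  newtons=50,
)

```text
clock: 9.95
tool_pos: [0.4901, 0.2185, 0.1803]
eef_rot: [-0.701, 0.702, -0.089, 0.088]
contact_force: [-22.3, -0.2, 11.3]
opening: 0.141
finger_force: 50.0
```

```bash
cat > bar.py <<'E'
from fk import *
from plant import r
st=r.get_state();print(st['q'],st['contact_force'],st['finger_force'],st['opening'])
M=R.from_quat(st['eef_rot']).as_matrix();g=st['tool_pos']-.019*M[:,2]
H=np.array([.650,.075]);v=g[[0,2]]-H
print('grip',g,'tilt',np.degrees(np.arctan2(v[1],-v[0]))-2,'rad',np.hypot(*v))
for th in(38,41,44,45,46,47):
    a=np.radians(th+2.0);w=np.array([H[0]-.2001*np.cos(a),g[1],H[1]+.2001*np.sin(a)]);print(th,(M.T@(w-g)*100).round(2))
E
python3 bar.py
```

```text
[-0.3118  0.6297 -0.4382  2.1002  1.0523  0.4701  1.5325] [-22.2627  -0.1865  11.2658] 50.01481890678406 0.1405209841538732
grip [0.4854 0.2186 0.1988] tilt 34.93517781825297 rad 0.20593987415204426
38 [-0.   -1.22 -0.19]
41 [-0.   -2.09 -0.78]
44 [-0.   -2.98 -1.32]
45 [-0.   -3.29 -1.49]
46 [-0.   -3.6  -1.65]
47 [-0.01 -3.91 -1.81]
```

>>> carry_out(
  rows=[
    [[0,0.4,0],[0,0,0],1],
    [[0,-0.3,-0.7],[0,0,0],1],
    [[0,-0.9,-1.2],[0,0,0],1],
    [[0,-1.5,-1.6],[0,0,0],1],
    [[0,-2.1,-2.0],[0,0,0],1],
    [[0,-2.4,-2.2],[0,0,0],1],
    [[0,-2.4,-2.2],[0,0,0],1],
    [[0,-2.4,-2.2],[0,0,0],1],
  ],
)

```text
clock: 10.75
tool_pos: [0.5126, 0.2182, 0.2079]
eef_rot: [-0.699, 0.703, -0.091, 0.09]
contact_force: [-4.6, 2.6, -4.5]
opening: 0.143
finger_force: 50.0
```

```bash
python3 bar.py; python3 - <<'E'
from plant import r
import cv2,pickle,numpy as np
o=[]
for n,(y,x) in(("scene",(110,240)),("top",(125,250))):
    s=r.snapshot(n);pickle.dump(s,open(n+'1.pkl','wb'))
    o.append(cv2.resize(s['image'][y:y+140,x:x+100,::-1],None,fx=4,fy=4,interpolation=cv2.INTER_CUBIC))
cv2.imwrite('pics/t1.png',np.hstack(o))
E
```

```text
[-0.2434  0.6094 -0.5093  2.0216  0.9345  0.5548  1.6863] [-4.5992  2.562  -4.5262] 50.002389550209045 0.142653220784042
grip [0.5078 0.2183 0.2262] tilt 44.757017647610525 rad 0.20761204302013717
38 [0.   1.64 1.91]
41 [0.   0.77 1.32]
44 [-0.   -0.13  0.79]
45 [-0.   -0.43  0.62]
46 [-0.   -0.74  0.46]
47 [-0.01 -1.05  0.3 ]
```

View pics/t1.png

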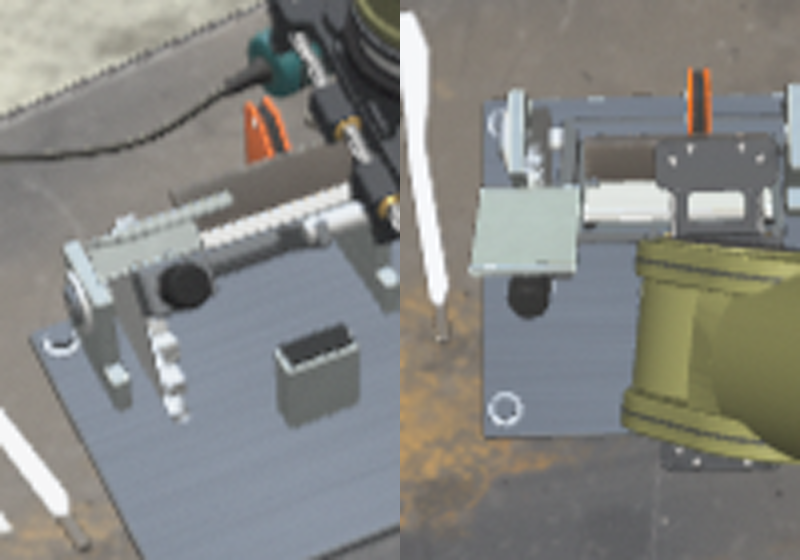

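The table is at about 45°. The knob's round end face is at crop (186,286), about (286.5,181) in the full scene picture. In the top picture the guard spans about (368–394, 172–193). I'll measure the tilt from these.

```bash
cat > knob.py <<'E'
from h import *
import sys
def knob(S):
    im=S['image'].astype(int);m=(im.max(2)<60).astype(np.uint8);m[:, :270]=0;m[:,300:]=0;m[:165]=0;m[200:]=0
    n,l,s,ce=cv2.connectedComponentsWithStats(m);i=1+np.argmax(s[1:,4]);u=ce[i]
    o,d=ray(S,u);t=(.334-o[1])/d[1];P=o+t*d;v=P[[0,2]]-[.650,.075]
    print('knob px',u,s[i],'P',P,'ang',np.degrees(np.arctan2(v[1],-v[0])),'rad',np.hypot(*v))
if __name__=='__main__':
    knob(load(sys.argv[1]))
E
python3 knob.py scene1; python3 - <<'E'
from h import *
S,T=load('scene1'),load('top1')
f=lambda u,v:(240+(u+.5)/4-.5,110+(v+.5)/4-.5)
h=lambda u,v:(250+(u-400+.5)/4-.5,125+(v+.5)/4-.5)
a=tri(S,f(90,249),T,h(471,272));b=tri(S,f(232,198),T,h(578,273));print(a,b)
# back top edge angle by top view: front/back corner for assumed tilt
H=np.array([.650,.249,.075])
for th in(41,43,45,47):
    t=np.radians(th);ux=np.array([-np.cos(t),0,np.sin(t)]);n=np.array([np.sin(t),0,np.cos(t)])
    pr=lambda S,rad,y,z:proj(S,H+rad*ux+np.array([0,y,0])+z*n)
    print(th,'knob',pr(S,.197,.085,0),'bar',pr(S,.2,-.066,.007),'guard f',pr(T,.207,.085,.036),pr(T,.115,.085,.036))
print(h(524,272),h(530,187),f(320,228))
E
```

```text
knob px [285.73 181.61] [280 177  13  10 100] P [0.5177 0.334  0.1988] ang 43.10008456399945 rad 0.18116800453255222
(array([0.5278, 0.3737, 0.2361]), np.float64(0.006532121227607586)) (array([0.5194, 0.3023, 0.2506]), np.float64(9.837774884502822e-05))
41 knob [288.6048 184.8002] bar [350.4929 159.6253] guard f [281.2858 195.0689] [283.0629 173.0855]
43 knob [287.598  181.7505] bar [349.5278 156.622 ] guard f [281.0997 192.3491] [282.9796 171.5096]
45 knob [286.5613 178.6953] bar [348.5215 153.624 ] guard f [280.9196 189.5685] [282.9001 169.9149]
47 knob [285.4967 175.6403] bar [347.4759 150.637 ] guard f [280.7459 186.7316] [282.8245 168.304 ]
(280.625, 192.625) (282.125, 171.375) (319.625, 166.625)
```

The tilt reads about 43°, so I'll add 2° and re-measure.

>>> carry_out(
  rows=[
    [[0,-0.3,-0.15],[0,0,0],1],
    [[0,-0.6,-0.35],[0,0,0],1],
    [[0,-0.6,-0.35],[0,0,0],1],
    [[0,-0.6,-0.35],[0,0,0],1],
    [[0,-0.6,-0.35],[0,0,0],1],
  ],
)

```text
clock: 11.35
tool_pos: [0.5172, 0.2182, 0.2125]
eef_rot: [-0.7, 0.703, -0.091, 0.09]
contact_force: [-5.3, 2.5, -6.5]
opening: 0.143
finger_force: 50.0
```

```bash
cat > look.py <<'E'
from fk import *
from knob import knob
from plant import r
import sys
st=r.get_state();print(st['tool_pos'],st['contact_force'])
n=sys.argv[1]
for v in("scene","top"):
    s=r.snapshot(v);pickle.dump(s,open(v+n+'.pkl','wb'))
    if v=="scene":knob(s)
    else:
        g=s['image'][150:205,278:284].astype(float).mean((1,2));d=np.diff(g)
        i=np.argsort(-abs(d))[:6];print('guard edges rows',sorted((int(150+k),round(d[k],1)) for k in i))
E
python3 bar.py; python3 look.py 2; python3 -c "
from h import *
s=load('top1');g=s['image'][150:205,278:284].astype(float).mean((1,2));d=np.diff(g);i=np.argsort(-abs(d))[:6];print(sorted((int(150+k),round(d[k],1)) for k in i))"
```

```text
[-0.2305  0.6081 -0.5224  2.0044  0.9143  0.5721  1.7149] [-5.3232  2.4986 -6.4921] 50.00310659408569 0.14348887186314935
grip [0.5124 0.2182 0.2309] tilt 46.5584452991722 rad 0.20795388264612738
38 [0.01 2.21 2.24]
41 [0.   1.33 1.66]
44 [-0.    0.44  1.12]
45 [-0.    0.13  0.95]
46 [-0.   -0.18  0.79]
47 [-0.   -0.49  0.63]
[0.5172 0.2182 0.2125] [-5.3232  2.4986 -6.4921]
knob px [285.1  179.03] [280 174  12  11 100] P [0.5202 0.334  0.2045] ang 44.93696967728026 rad 0.183340089667941
guard edges rows [(167, np.float64(-33.9)), (169, np.float64(45.8)), (190, np.float64(-77.0)), (191, np.float64(-54.2)), (201, np.float64(34.8)), (202, np.float64(28.6))]
[(167, np.float64(-34.0)), (168, np.float64(-22.7)), (171, np.float64(37.6)), (192, np.float64(-50.9)), (193, np.float64(-52.7)), (203, np.float64(31.4))]
```

The tilt now reads about 45°. I'll let go and back out along the tool axis.

>>> carry_out(
  rows=[
    [[0,0,0],[0,0,0],0.7],
    [[0,0,0],[0,0,0],0.6],
    [[0,0,0],[0,0,0],0.6],
    [[0,0,0],[0,0,0],0.6],
    [[0,0,-2],[0,0,0],0.6],
    [[0,0,-5],[0,0,0],0.6],
    [[0,0,-9],[0,0,0],0.6],
    [[0,1,-13],[0,0,0],0.6],
    [[0,3,-15],[0,0,0],0.6],
    [[0,5,-15],[0,0,0],0.6],
    [[0,5,-15],[0,0,0],0.6],
  ],
)

```text
clock: 12.55
tool_pos: [0.4311, 0.2186, 0.3469]
eef_rot: [-0.7, 0.702, -0.093, 0.092]
contact_force: [1.2, -0.4, -0.0]
opening: 0.4
finger_force: 0.0
```

```bash
python3 look.py 3; python3 - <<'E'
from fk import *
from plant import r
st=r.get_state();print(st['q'],st['opening'])
k=np.array([.650-.197*c,.334,.075+.197*c]);t=tool(45,-90)
for d in(-.08,.014):print(d,k+d*t[:,2],go(k+d*t[:,2],t))
print(ik(k-.08*t[:,2],t,st['q']))
E
```

```text
[0.4311 0.2186 0.3469] [ 1.2194 -0.3825 -0.0267]
knob px [285.09 179.03] [280 174  12  11 100] P [0.5203 0.334  0.2044] ang 44.93804753534456 rad 0.1832523168600948
guard edges rows [(167, np.float64(-32.9)), (169, np.float64(43.7)), (190, np.float64(-74.1)), (191, np.float64(-51.1)), (201, np.float64(33.3)), (202, np.float64(27.8))]
[-0.1353  0.3327 -0.7299  2.0013  0.5965  0.7926  1.9129] 0.39777935594367697
-0.08 [0.4541 0.334  0.2709] (array([-11.57,   0.04,   7.82]), array([ 23.3, -23.6,  87.5]))
0.014 [0.5206 0.334  0.2044] (array([-11.61,  -4.65,  15.97]), array([ 23.3, -23.6,  87.5]))
(array([-0.5369,  0.6684, -0.8917,  2.2535,  1.6204,  1.2237, -0.9919]), np.float64(1.4703087031678979e-05), 8.030000733629997e-05)
```

```bash
python3 - <<'E'
from h import *
T=load('top3');S=load('scene3');H=np.array([.650,.249,.075])
for th in(44,45,46):
  for rad in(.182,.19,.197):
    t=np.radians(th);ux=np.array([-np.cos(t),0,np.sin(t)]);n=np.array([np.sin(t),0,np.cos(t)])
    print(th,rad,'low rim',proj(T,H+rad*ux+[0,.085,0]-.013*n),'sc',proj(S,H+rad*ux+[0,.085,0]))
m=(T['image'].astype(int).max(2)<70)
sub=m[185:212,268:300];print('\n'.join(''.join('#' if v else '.' for v in row) for row in sub))
m=(S['image'].astype(int).max(2)<60)
sub=m[166:194,270:302];print('\n'.join(''.join('#' if v else '.' for v in row) for row in sub))
E
```

```text
44 0.182 low rim [282.9003 201.5377] sc [285.4013 180.3572]
44 0.19 low rim [282.7391 203.4035] sc [286.2925 180.2862]
44 0.197 low rim [282.5967 205.0525] sc [287.0833 180.2232]
45 0.182 low rim [282.8108 200.5475] sc [284.9252 178.9653]
45 0.19 low rim [282.645  202.3651] sc [285.7921 178.8222]
45 0.197 low rim [282.4985 203.9717] sc [286.5613 178.6953]
46 0.182 low rim [282.722  199.5403] sc [284.443  177.5736]
46 0.19 low rim [282.5517 201.3086] sc [285.2851 177.3584]
46 0.197 low rim [282.4012 202.8719] sc [286.0324 177.1674]
................................
................................
................................
................................
................................
................................
................................
..........#########.............
.........##########.............
.........##########.............
.........##########.............
.........##########.............
.........##########.............
.........##########.............
.........##########.............
..........########..............
............####................
..
[... 551 characters left out ...]
.......
................................
............#..###..............
...........#..######............
..........##.########...........
..........###########...........
..........############..........
..........############..........
..........###########...........
..........###########...........
..........##########............
...........########.............
.............####...............
................................
................................
................................
................................
................................
................................
................................
................................
................................
```

The table holds at about 45° by itself. Now I'll move to a point 80 mm in front of the knob, on its axis.

>>> carry_out(
  rows=[
    [[-1,0,0],[2,-2,7.5],0.55],
    [[-2,0,0],[4,-4,15],0.55],
    [[-3,0,0],[6,-6,22.5],0.55],
    [[-4,0,0],[8,-8,30],0.55],
    [[-6,0,1],[10,-10,37.5],0.55],
    [[-8,0,2],[12,-12,45],0.55],
    [[-10,0,3],[14,-14,52.5],0.55],
    [[-11.6,0,4],[16,-16,60],0.55],
    [[-11.6,0,5],[18,-18,67.5],0.55],
    [[-11.6,0,6],[20,-20,75],0.55],
    [[-11.6,0,7],[22,-22,82],0.55],
    [[-11.6,0,7.8],[23.3,-23.6,87.5],0.55],
  ],
)

```text
clock: 13.85
tool_pos: [0.4544, 0.3343, 0.2733]
eef_rot: [-0.157, 0.928, -0.027, 0.336]
contact_force: [-0.7, 0.1, -1.0]
opening: 0.449
finger_force: 0.0
```

```bash
cat > kn.py <<'E'
from fk import *
from plant import r
st=r.get_state();print(st['q'],st['tool_pos'],st['contact_force'],st['opening'])
k=np.array([.650-.197*c,.335,.075+.197*c]);t=tool(45,-90)
M=R.from_quat(st['eef_rot']).as_matrix()
print('tool z',M[:,2],'rel knob face in axis frame (up-normal,y,push) mm',t.T@(st['tool_pos']-k)*1000,'F axis',t.T@st['contact_force'])
for d in(-.08,.016,.031):print(d,go(k+d*t[:,2],t))
E
python3 kn.py
```

```text
[-0.8675  0.4963 -0.2261  2.2463  1.6376  0.6539 -0.6357] [0.4544 0.3343 0.2733] [-0.6986  0.1193 -1.0069] 0.4491235397087795
tool z [ 0.6326  0.0549 -0.7725] rel knob face in axis frame (up-normal,y,push) mm [ -1.8952  -0.6854 -81.478 ] F axis [1.206  0.1193 0.2179]
-0.08 (array([0.15, 0.11, 0.17]), array([ 4. , -5.1, 17.9]))
0.016 (array([-0.59, -0.68,  9.71]), array([ 4. , -5.1, 17.9]))
0.031 (array([-0.71, -0.81, 11.2 ]), array([ 4. , -5.1, 17.9]))
```

>>> carry_out(
  rows=[
    [[0.1,0.1,0.1],[1.3,-1.7,6],0.55],
    [[0.1,0.1,0.1],[2.6,-3.4,12],0.55],
    [[0.1,0.1,0.1],[4,-5.1,17.9],0.55],
    [[0.1,0.1,0.1],[4,-5.1,17.9],0.55],
    [[0.1,0.1,0.1],[4,-5.1,17.9],0.55],
  ],
)

```text
clock: 14.35
tool_pos: [0.4533, 0.3346, 0.2719]
eef_rot: [-0.004, 0.925, -0.001, 0.381]
contact_force: [0.4, 0.3, -0.1]
opening: 0.447
finger_force: 0.0
```

```bash
python3 kn.py
```

```text
[-0.9302  0.5445 -0.2503  2.27    1.6629  0.8186 -1.0577] [0.4533 0.3346 0.2719] [ 0.4263  0.2857 -0.1398] 0.44708629482014867
tool z [ 0.7046  0.0011 -0.7096] rel knob face in axis frame (up-normal,y,push) mm [ -0.0999  -0.3657 -81.2904] F axis [-0.2026  0.2857  0.4003]
-0.08 (array([0.01, 0.04, 0.13]), array([ 0.1, -0.2,  0.4]))
0.016 (array([-0.02,  0.03,  9.73]), array([ 0.1, -0.2,  0.4]))
0.031 (array([-0.03,  0.02, 11.23]), array([ 0.1, -0.2,  0.4]))
```

>>> carry_out(
  rows=[
    [[0,0,2],[0,0,0],0.55],
    [[0,0,4],[0,0,0],0.55],
    [[0,0,6],[0,0,0],0.55],
    [[0,0,7.5],[0,0,0],0.55],
    [[0,0,8.5],[0,0,0],0.55],
    [[0,0,9.2],[0,0,0],0.55],
    [[0,0,9.8],[0,0,0],0.55],
    [[0,0,9.8],[0,0,0],0.55],
  ],
)

```text
clock: 15.15
tool_pos: [0.5221, 0.3343, 0.2027]
eef_rot: [-0.002, 0.924, -0.0, 0.381]
contact_force: [0.1, -0.2, -0.8]
opening: 0.451
finger_force: 0.0
```

```bash
python3 kn.py; python3 - <<'E'
from plant import r
import cv2,numpy as np
o=[]
for n,(y,x) in(("scene",(110,240)),("top",(125,250))):
    s=r.snapshot(n)
    o.append(cv2.resize(s['image'][y:y+140,x:x+100,::-1],None,fx=4,fy=4,interpolation=cv2.INTER_CUBIC))
cv2.imwrite('pics/t4.png',np.hstack(o))
E
```

```text
[-0.8081  0.7209 -0.2343  2.2098  1.9119  0.8196 -1.1913] [0.5221 0.3343 0.2027] [ 0.1264 -0.2052 -0.7928] 0.4506331833067194
tool z [ 0.705   0.001  -0.7092] rel knob face in axis frame (up-normal,y,push) mm [ 0.1473 -0.727  16.3111] F axis [ 0.4712 -0.2052  0.65  ]
-0.08 (array([ 0.01,  0.08, -9.63]), array([ 0.1, -0.2,  0.3]))
0.016 (array([-0.01,  0.07, -0.03]), array([ 0.1, -0.2,  0.3]))
0.031 (array([-0.02,  0.07,  1.47]), array([ 0.1, -0.2,  0.3]))
```

View pics/t4.png

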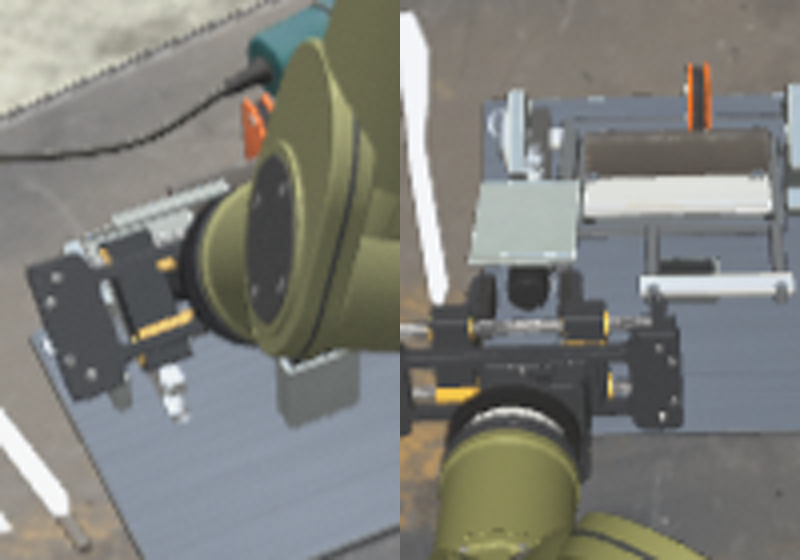

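In the top view the fingers at (488,290) and (570,290) straddle the knob at (529,288), centred. I'll grip and then push along the axis.

>>> carry_out(
  rows=[
    [[0,0,0],[0,0,0],0.65],
    [[0,0,0],[0,0,0],0.72],
    [[0,0,0],[0,0,0],0.8],
    [[0,0,0],[0,0,0],0.9],
    [[0,0,0],[0,0,0],0.9],
    [[0,0,0],[0,0,0],0.9],
  ],
  newtons=40,
)

```text
clock: 15.85
tool_pos: [0.5216, 0.3343, 0.2031]
eef_rot: [-0.003, 0.924, -0.0, 0.381]
contact_force: [-4.3, -1.7, 5.8]
opening: 0.275
finger_force: 40.0
```

>>> carry_out(
  rows=[
    [[0,0,0.2],[0,0,0],0.9],
    [[0,0,0.4],[0,0,0],0.9],
    [[0,0,0.6],[0,0,0],0.9],
    [[0,0,0.8],[0,0,0],0.9],
    [[0,0,0.8],[0,0,0],0.9],
  ],
)

```text
clock: 16.35
tool_pos: [0.5272, 0.3342, 0.1975]
eef_rot: [-0.003, 0.924, -0.0, 0.381]
contact_force: [-5.3, -2.3, 5.0]
opening: 0.275
finger_force: 40.0
```

```bash
python3 kn.py; python3 look.py 5
```

```text
[-0.7993  0.7338 -0.234   2.2035  1.9278  0.8211 -1.198 ] [0.5272 0.3342 0.1975] [-5.2656 -2.2867  5.0112] 0.27501624151037923
tool z [ 0.7052  0.0012 -0.709 ] rel knob face in axis frame (up-normal,y,push) mm [ 0.2373 -0.7636 23.5827] F axis [ 0.1799 -2.2867 -7.2668]
-0.08 (array([  0.  ,   0.09, -10.36]), array([ 0.1, -0.2,  0.3]))
0.016 (array([-0.02,  0.08, -0.76]), array([ 0.1, -0.2,  0.3]))
0.031 (array([-0.03,  0.08,  0.74]), array([ 0.1, -0.2,  0.3]))
[0.5272 0.3342 0.1975] [-5.2656 -2.2867  5.0112]
knob px [288.0577 181.8077] [284 165  14  30 104] P [0.5031 0.334  0.2118] ang 42.96367649026285 rad 0.20076129905583043
guard edges rows [(167, np.float64(-33.1)), (169, np.float64(48.1)), (190, np.float64(-75.4)), (191, np.float64(-50.9)), (199, np.float64(34.2)), (200, np.float64(29.8))]
```

>>> carry_out(
  rows=[
    [[0,0,0.15],[0,0,0],0.9],
    [[0,0,0.3],[0,0,0],0.9],
    [[0,0,0.4],[0,0,0],0.9],
    [[0,0,0.4],[0,0,0],0.9],
  ],
)

```text
clock: 16.85
tool_pos: [0.5292, 0.3342, 0.1943]
eef_rot: [-0.003, 0.925, -0.0, 0.381]
contact_force: [-7.0, -2.1, 6.6]
opening: 0.277
finger_force: 40.0
```

```bash
python3 kn.py
```

```text
[-0.7949  0.7407 -0.2342  2.2007  1.9353  0.8209 -1.2008] [0.5292 0.3342 0.1943] [-6.9917 -2.148   6.6491] 0.2765416070644762
tool z [ 0.704   0.0015 -0.7102] rel knob face in axis frame (up-normal,y,push) mm [ 1.1114 -0.7727 27.2366] F axis [ 0.2423 -2.148  -9.6455]
-0.08 (array([ -0.07,   0.09, -10.72]), array([ 0.1, -0.2,  0.3]))
0.016 (array([-0.11,  0.08, -1.12]), array([ 0.1, -0.2,  0.3]))
0.031 (array([-0.11,  0.08,  0.38]), array([ 0.1, -0.2,  0.3]))
```

The pin is past 8 mm and the table is being drawn slightly down, so it is entering the notch. I'll keep pushing.

>>> carry_out(
  rows=[
    [[0.05,0,0.15],[0,0,0],0.9],
    [[0.1,0,0.3],[0,0,0],0.9],
    [[0.1,0,0.45],[0,0,0],0.9],
    [[0.1,0,0.55],[0,0,0],0.9],
    [[0.1,0,0.6],[0,0,0],0.9],
    [[0.1,0,0.6],[0,0,0],0.9],
  ],
)

```text
clock: 17.45
tool_pos: [0.5309, 0.3343, 0.1911]
eef_rot: [-0.004, 0.924, 0.0, 0.381]
contact_force: [-23.1, -6.9, 26.1]
opening: 0.27
finger_force: 40.2
```

```bash
python3 kn.py
```

```text
[-0.7901  0.7485 -0.2371  2.2002  1.947   0.826  -1.2083] [0.5309 0.3343 0.1911] [-23.0742  -6.8756  26.067 ] 0.27036493399330264
tool z [ 0.7049  0.003  -0.7093] rel knob face in axis frame (up-normal,y,push) mm [ 2.0813 -0.6674 30.7019] F axis [ -2.1162  -6.8756 -34.7481]
-0.08 (array([ -0.17,   0.1 , -11.07]), array([ 0.2, -0.2,  0.4]))
0.016 (array([-0.2 ,  0.07, -1.47]), array([ 0.2, -0.2,  0.4]))
0.031 (array([-0.21,  0.07,  0.03]), array([ 0.2, -0.2,  0.4]))
```

It stopped hard after 15 mm of travel with the force at 35 N, so the pin is home. I'll relax the push, let go and withdraw along the axis.

>>> carry_out(
  rows=[
    [[0,0,-0.3],[0,0,0],0.9],
    [[0,0,-0.4],[0,0,0],0.65],
    [[0,0,-0.4],[0,0,0],0.55],
    [[0,0,-0.4],[0,0,0],0.55],
    [[0,0,-0.4],[0,0,0],0.55],
    [[0,0,-2],[0,0,0],0.55],
    [[0,0,-5],[0,0,0],0.55],
    [[0,0,-9],[0,0,0],0.55],
    [[0,0,-13],[0,0,0],0.55],
    [[0,0,-17],[0,0,0],0.55],
    [[0,0,-18],[0,0,0],0.55],
    [[0,0,-18],[0,0,0],0.55],
  ],
)

```text
clock: 18.65
tool_pos: [0.4061, 0.3355, 0.3185]
eef_rot: [-0.003, 0.924, 0.002, 0.382]
contact_force: [-0.3, 1.3, -0.6]
opening: 0.451
finger_force: 0.0
```

```bash
python3 look.py 6; python3 - <<'E'
from h import *
T=load('top6');S=load('scene6')
cv2.imwrite('pics/t6.png',np.hstack([cv2.resize(s['image'][y:y+140,x:x+100,::-1],None,fx=4,fy=4,interpolation=cv2.INTER_CUBIC) for s,y,x in((S,110,240),(T,125,250))]))
E
```

```text
[0.4061 0.3355 0.3185] [-0.3005  1.3268 -0.5874]
knob px [288.8 182.4] [285 176   9  17  50] P [0.4988 0.334  0.214 ] ang 42.595725553992054 rad 0.20537618278612363
guard edges rows [(167, np.float64(-32.9)), (170, np.float64(30.2)), (191, np.float64(-62.6)), (192, np.float64(-37.6)), (198, np.float64(28.7)), (199, np.float64(31.8))]
```

View pics/t6.png

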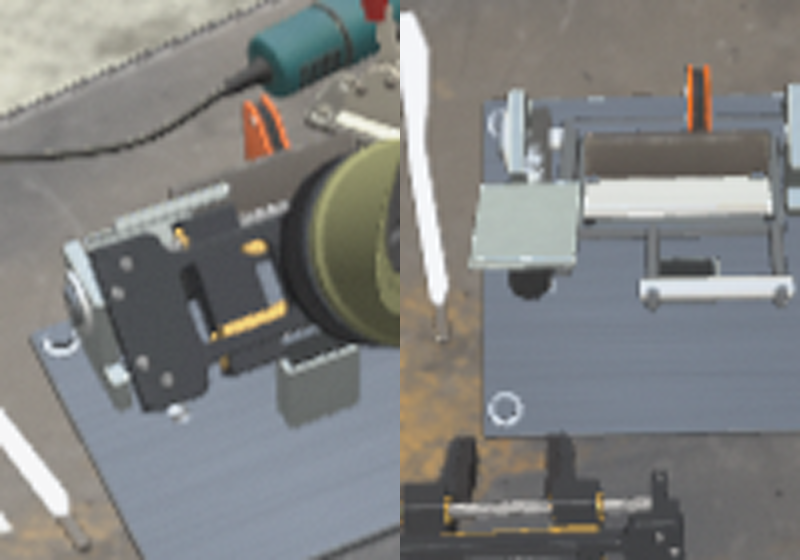

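The view shows the knob pulled in under the guard, its rim at (528,297) against about (528,308) before. The table is steady and the gripper clear. That shift fits the full 15 mm of travel, so I'll hand in.

```bash
python3 -c "
from plant import r
print(r.finish_job())"
```

```text
the job is handed in; nothing more can be done
None
```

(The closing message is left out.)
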